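Pack the cardboard-building kit into its fitted carrier

ROBOT

A 6-joint arm with a two-finger parallel gripper is mounted at the origin on a cart in front of the work surface, level with it; the furniture and walls round the work are solid. World frame = base frame: x ahead of the robot, y to its left, z up, the work surface at z = 0. Lengths are in m, angles in rad, forces in N, time in s.
With the tool pointing down it reaches from about 0.375 to 0.975 m from the base axis. Payload 3.8 kg.
Tool frame: the origin (TCP) lies midway between the tips of the shut fingers; the grasp point (between the pads) lies 19 mm behind it; z points along the fingers, y is the line along which they close (so a half turn about z gives the same grasp; the last joint's range is limited). The gripper opens to 85 mm and grips with 20 to 120 N. Pads are 22 mm wide; open, the fingers measure 114 mm over their backs; the gripper's body (76 mm by 85 mm) begins 54 mm behind the grasp point. The pads swing forward as they close: fully open they stand 13 mm farther back than shut.
Start: joints at [1.142, 0.264, 1.604, -0, 1.274, -0.037], TCP at [0.258, 0.624, 0.231] pointing down, gripper open.
Joint ranges: [-2.63, 2.63], [-0.94, 2.18], [0.31, 2.57], [-1.31, 4.45], [0, 2.66], [-2.55, 2.55]. Speed limits (rad/s): [2.57, 2.57, 3.14, 3.14, 3.14, 3.14].

INTERFACE

Orientations are given as a rotation vector (axis times angle).
In Python, from workcell import status, read_camera, workorder, masks_of gives the robot as it stands.
- The arm moves only by the tool drive_tool, never from a script. Its argument "rows" is a list of rows, each a list of 7 numbers: the turn, a rotation vector about the tool's x, y, z in degrees, then the shift along the tool's x, y, z in m, then the opening, from 0 (shut) to 1 (fully open). In form: [[ax, ay, az, tx, ty, tz, claw], ...]. A call has 1 to 8 rows; each row shifts and turns the commanded pose from where the row before left it, along the tool's axes as they then stand; what a row does not reach is not made up. A row lasts 1/12 s, in which the tool goes at most 41.7 mm and 7.16 degrees, less where a joint would pass 70% of its speed; a pose out of reach is approached as far as the arm can. A call is refused whole if a number of a shift passes 0.0417 or a number of a turn 7.16, either way. A call with a gripper value outside its range is refused whole. The fingers move at their own pace and stop on an object; "force" is the grip in N (left out, the last holds). Time passes only in rows, so rows that do not move let the fingers close. It gives the time, the measured TCP pose, the force, the opening and the grip force at its end, in the units of the state.
- status.read_state(): the state, without advancing time (a new reading comes with each control period).
- read_camera(name): name is "scene" or "top" or "wrist"; returns a dict with "color" (420x560x3 uint8, red, green, blue), "intrinsics" (3x3 intrinsics, pixels), "D" ([k1, k2, p1, p2, k3] as OpenCV has them; the pictures are not rectified), "world_from_camera" (4x4, takes a point from camera to world coordinates); the wrist camera has in their place "mount" (4x4, takes a point from camera to tool coordinates, whose origin is the TCP and whose axes are the flange's). Camera axes: x right, y up, looking along -z (the intrinsics and any distortion apply to the point x, -y, -z); pixel columns grow to the right and rows downward; lengths in m; the calibration is good to about 2 mm. A picture is of the moment at which its call begins: read the wrist's pose just before it. There is no depth.
- workorder.finish_job(): hands the job in; it is judged then, once.
Trained networks look in a picture, given as the dict that the camera call returned (one of the last four; its "shot" number tells which), for a name from the list of things; names that differ only in an ending like _2 or _b are one class to them, and where a whole thing is asked for, a point or a joint stands for the part that bears it (a point fixed in the world has none). Each returns a list of dicts, best first, with "score" (0 to 1); they miss things now and then, are a little off and sometimes report something else, mostly with a low value. They report only what shows in the picture. A call takes as long as a camera call. They do not tell look-alikes from the thing itself.
- masks_of(picture, name): "mask" (420x560 bool, what is visible of it) and "bbox" ([left, top, right, bottom] in pixels, round what is visible of it).
The state is a dict: "time": time; "q": joint angles; "joint_vel": joint speeds; "joint_torque": joint torques, N m; "tool_pos": TCP position; "tcp_rot": TCP orientation; "wrist_force": force on the tool from outside, world axes, zero at the start; "torque": the same for the moment, N m; "width": opening from 0.0 (shut) to 1.0 (fully open); "grip_force": force on a finger pad.
Only numpy, scipy, OpenCV 4.12 (cv2) and the standard library are available. Lean on these libraries where they do the work, as an engineer would, in place of code of your own. Each camera call takes 0.05 s, during which the arm holds its last target. There are 200 camera calls.

TASK

Pack one table's cardboard-building kit: put the stapler, the capped marker, the short thick glue stick and the banded bundle of craft sticks each into the pocket cut for it in the plywood carrier, right way up and fully down in the pocket; either end may lead. The solid pine offcut and the long thin glue stick look similar but are not part of the kit: leave them where they lie.

Things in the scene. Friction and masses are not known exactly. Their poses are not given: they have to be found in the camera images.
- stapler: dark blue desk stapler lying on its base, 38 x 152 x 41 mm high; base 36 mm wide and 9 mm high, arm above it 26 mm wide, from 21 to 41 mm up; grasp across the arm at its middle. Loose. Origin: centre of its underside; y along its length, x across it, z up.
- marker: plain black capped felt marker, lying, 17 x 128 mm, 17 mm high. Loose. Origin: centre of its underside; y along its length, x across it, z up.
- glue_stick: short thick white hot-melt glue stick, lying, 11 x 102 mm, 11 mm high. Loose. Origin: centre of its underside; y along its length, x across it, z up.
- stick_bundle: flat bundle of wooden craft sticks held by a rubber band, lying, 52 (solid part 49) x 120 mm, 10 mm high (the solid part 8). Loose. Origin: centre of its underside; y along its length, x across it, z up.
- pine_offcut: look-alike that stays: flat pine offcut, one solid piece, 35 x 90 x 12 mm. Loose. Origin: centre of its underside; y along its length.
- thin_glue_stick: look-alike that stays: long thin white glue stick for another gun, 7 mm thick, 160 mm long. Loose. Origin: centre of its underside; y along its length.
- stapler_insert: light wooden insert, 77 x 181 x 12 mm, fixed; its grey-lined pocket for the stapler is 54 x 168 mm (x by y), 7 mm deep, centred. Origin: centre of its underside, 4 mm over the worktop; pocket floor at z = 5 mm, wall tops 12 mm. y along the pocket. A finger channel of the same depth, 50 mm wide, crosses its middle along x. The four inserts stand side by side along x, 78 mm apart, in varying order.
- marker_insert: light wooden insert, 77 x 181 x 12 mm, fixed; its grey-lined pocket for the marker is 33 x 144 mm (x by y), 7 mm deep, centred. Origin: centre of its underside, 4 mm over the worktop; pocket floor at z = 5 mm, wall tops 12 mm. y along the pocket. A finger channel of the same depth, 50 mm wide, crosses its middle along x. The carrier's end boards (y = -97, +97 mm) rise to 55 mm above the worktop.
- glue_stick_insert: light wooden insert, 77 x 181 x 12 mm, fixed; its grey-lined pocket for the glue stick is 27 x 118 mm (x by y), 7 mm deep, centred. Origin: centre of its underside, 4 mm over the worktop; pocket floor at z = 5 mm, wall tops 12 mm. y along the pocket. A finger channel of the same depth, 50 mm wide, crosses its middle along x. The carrier's outer lips are no higher than the pocket floor.
- stick_bundle_insert: light wooden insert, 77 x 181 x 12 mm, fixed; its grey-lined pocket for the stick bundle is 68 x 136 mm (x by y), 7 mm deep, centred. Origin: centre of its underside, 4 mm over the worktop; pocket floor at z = 5 mm, wall tops 12 mm. y along the pocket. A finger channel of the same depth, 50 mm wide, crosses its middle along x. The carrier and its inserts do not move.
Things that resemble listed ones, but are neither listed nor needed, are in the scene too. What is shaped like the stick_bundle_insert but green is not meant.

How it is judged:
At the end, for the whole second after the job is handed in: Each kit thing rests in its own pocket: origin within 10.5 mm of the pocket centre across it and 15 mm along it, underside within 3 mm of the pocket floor, axis within 0.25 rad of the pocket's (either way), tilt under 0.08 rad, at rest; look-alikes within 20 mm of their start (x of stapler in the frame of stapler_insert between -0.0105 and 0.0105 m and y of stapler in the frame of stapler_insert between -0.015 and 0.015 m and z of stapler in the frame of stapler_insert between 0.002 and 0.008 m and angle between the y axis of stapler and the y axis of stapler_insert, either way round below 0.25 rad and angle between each of stapler, marker, glue_stick, stick_bundle's own z axis and vertical below 0.08 rad and linear speed of each of stapler, marker, glue_stick, stick_bundle below 0.02 m/s and angular speed of each of stapler, marker, glue_stick, stick_bundle below 0.2 rad/s and x of marker in the frame of marker_insert between -0.0105 and 0.0105 m and y of marker in the frame of marker_insert between -0.015 and 0.015 m and z of marker in the frame of marker_insert between 0.002 and 0.008 m and angle between the y axis of marker and the y axis of marker_insert, either way round below 0.25 rad and x of glue_stick in the frame of glue_stick_insert between -0.0105 and 0.0105 m and y of glue_stick in the frame of glue_stick_insert between -0.015 and 0.015 m and z of glue_stick in the frame of glue_stick_insert between 0.002 and 0.008 m and angle between the y axis of glue_stick and the y axis of glue_stick_insert, either way round below 0.25 rad and x of stick_bundle in the frame of stick_bundle_insert between -0.0105 and 0.0105 m and y of stick_bundle in the frame of stick_bundle_insert between -0.015 and 0.015 m and z of stick_bundle in the frame of stick_bundle_insert between 0.002 and 0.008 m and angle between the y axis of stick_bundle and the y axis of stick_bundle_insert, either way round below 0.25 rad and distance of each of pine_offcut, thin_glue_stick from where it was at the start of the episode below 0.02 m); the robot touches nothing.
It fails at once if the pine offcut is moved by more than 30 mm (distance of pine_offcut from where it was at the start of the episode above 0.03 m).
It fails at once if the thin glue stick is moved by more than 30 mm (distance of thin_glue_stick from where it was at the start of the episode above 0.03 m).
It also fails if it takes over 96 s, if anything falls off the work surface, if the arm or the gripper's body presses on something with over 40 N, if the wrist force passes 120 N, or if a joint passes its speed limit or range.

## Working session

There is one attempt and no reset: what is moved stays moved. The work goes in short steps, Python scripts to look and compute and a tool call to move; the robot and the scene stay as the last step left them, time stands still between calls to the robot, and variables do not carry over. Pictures are saved under pics/ and viewed, at most 14 in all, crops included, and the job is handed in when it is done.

Besides the shell and the picture viewer there is one more tool, called after ">>>" as a command line: name --pt "numbers of a row" for each row, then --argument value for the rest. drive_tool: Moves the arm, as the interface text tells. Its arguments: {"type":"object","properties":{"rows":{"type":"array"},"force":{"type":"number"}},"required":["rows"]}

```bash
ls; mkdir -p pics
cat > h.py <<'E'
import numpy as np, cv2
from workcell import status, read_camera, workorder, masks_of
def ray(pic,uv,T=None):
    K=np.array(pic["intrinsics"],float);D=np.array(pic["D"],float)
    T=np.array(pic["world_from_camera"]) if T is None else T
    n=cv2.undistortPoints(np.array(uv,float).reshape(-1,1,2),K,D).reshape(-1,2)
    d=np.c_[n[:,0],-n[:,1],-np.ones(len(n))]@T[:3,:3].T
    return T[:3,3],d
def toz(pic,uv,z,T=None):
    o,d=ray(pic,uv,T); return o+d*((z-o[2])/d[:,2])[:,None]
def wristT(pic,s):
    M=np.eye(4);M[:3,:3]=cv2.Rodrigues(np.array(s["tcp_rot"],float))[0];M[:3,3]=s["tool_pos"]
    return M@np.array(pic["mount"])
def save(pic,n): cv2.imwrite(f"pics/{n}.png",pic["color"][:,:,::-1])
NAMES="stapler marker glue_stick stick_bundle pine_offcut thin_glue_stick stapler_insert marker_insert glue_stick_insert stick_bundle_insert".split()
E
python3 - <<'E'
from h import *
print(status.read_state())
for c in ("top","scene"):
    p=read_camera(c);save(p,c);print(c,np.round(p["world_from_camera"],3).tolist())
    for n in NAMES:
        for m in masks_of(p,n)[:4]:
            ys,xs=np.nonzero(m["mask"])
            if len(xs)<5: continue
            r=cv2.minAreaRect(np.c_[xs,ys].astype(np.float32))
            b=toz(p,cv2.boxPoints(r),0.01);c0=b.mean(0)
            print(n,round(m["score"],2),np.round(r[0]),np.round(r[1]),round(r[2]),"xy",np.round(c0[:2],3),"sides",np.round([np.linalg.norm(b[1]-b[0]),np.linalg.norm(b[2]-b[1])],3))
E
```

```text
pics
{'time': 0.0, 'q': array([ 1.14208065e+00,  2.64775195e-01,  1.60540133e+00, -2.23433676e-05,
        1.27371265e+00, -3.68933372e-02]), 'joint_vel': array([ 0.00016297,  0.00067481,  0.00236732, -0.0001615 , -0.00095835,
       -0.00056745]), 'joint_torque': array([ 1.43837551e-04, -5.15128398e+01, -3.67302096e+01,  2.90598646e-04,
        1.29886487e-02,  2.70825836e-05]), 'tool_pos': array([0.25745684, 0.62316036, 0.22993244]), 'tcp_rot': array([-0.61143396, -3.08099698,  0.00351721]), 'wrist_force': array([0.64245493, 0.48179538, 0.30563267]), 'torque': array([ 0.03150502, -0.00105431,  0.03193441]), 'grip_force': 0.0, 'width': 1.000376648372274}
top [[-0.02, 0.986, -0.168, 0.332], [-1.0, -0.018, 0.016, 0.068], [0.013, 0.168, 0.986, 1.253], [0.0, 0.0, 0.0, 1.0]]
stapler 0.63 [410. 182.] [55. 15.] 6 xy [ 0.61 -0.32] sides [0.041 0.156]
stapler 0.45 [289. 211.] [68. 29.] 6 xy [0.537 0.015] sides [0.078 0.182]
marker 0.52 [184. 190.] [ 5. 45.] 90 xy [0.6   0.297] sides [0.123 0.014]
glue_stick 0.72 [416. 266.] [38.  5.] 24 xy [ 0.382 -0.318] sides [0.014 0.104]
stick_bundle 0.7
[... 1121 characters left out ...]
y [0.596 0.29 ] sides [0.033 0.134]
glue_stick 0.71 [413. 314.] [47.  7.] 33 xy [ 0.375 -0.324] sides [0.022 0.106]
stick_bundle 0.87 [196. 224.] [42. 13.] 4 xy [0.478 0.287] sides [0.068 0.121]
thin_glue_stick 0.75 [411. 281.] [67.  4.] 10 xy [ 0.481 -0.296] sides [0.014 0.152]
stapler_insert 0.97 [321. 210.] [56. 18.] 18 xy [0.695 0.01 ] sides [0.101 0.182]
marker_insert 0.7 [278. 252.] [69. 24.] 20 xy [0.459 0.033] sides [0.103 0.198]
glue_stick_insert 0.78 [293. 236.] [61. 20.] 19 xy [0.54  0.029] sides [0.098 0.182]
stick_bundle_insert 0.69 [191. 180.] [56. 15.] 15 xy [0.694 0.454] sides [0.112 0.228]
stick_bundle_insert 0.62 [308. 223.] [56. 18.] 19 xy [0.616 0.018] sides [0.094 0.174]
```

Run:
```python
import cv2
for n in("top",):
    i=cv2.imread(f"pics/{n}.png")[130:300,150:450]
    cv2.imwrite("pics/topc.png",cv2.resize(i,(800,453),interpolation=2))
```

```text
(no output)
```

View pics/topc.png

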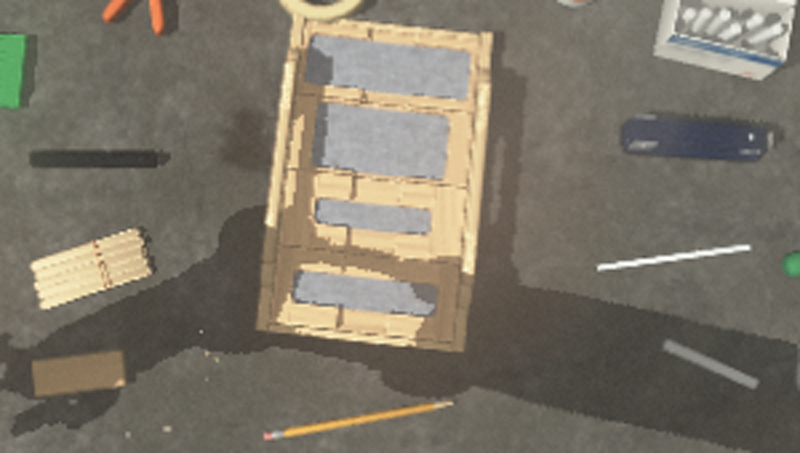

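View pics/scene.png

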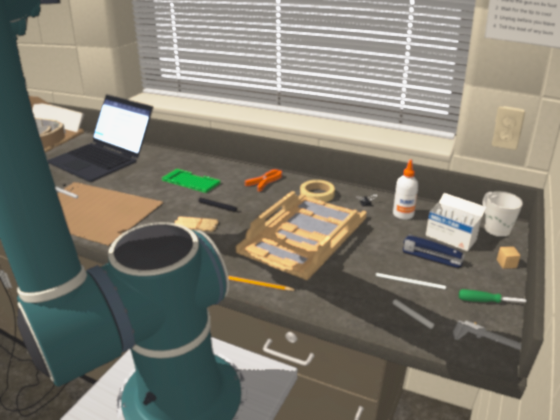

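The top view shows the carrier with its pockets far to near: stapler, bundle, glue stick, marker. The lengths agree with the text.

Candidates, in top-view pixels:
- **Bundle:** the banded one at (184,230). The pine offcut at (179,270) is solid and stays, and the green tray is not meant.
- **Glue stick:** the short thick one at (416,266). The thin one at (402,226) is 154 mm long and stays.
- **Marker:** the black one at (184,190). The pencil and screwdriver are not it.
- **Stapler:** the dark blue one at (410,182).

```bash
cat >> h.py <<'E'
def pose():
    s=status.read_state();R=cv2.Rodrigues(np.array(s["tcp_rot"],float))[0];return s,R,np.array(s["tool_pos"])
def plan(x,y,z,yaw):
    "turn about tool z first, then shift in turned tool axes; yaw=deg of tool y in world (mod 180)"
    s,R,p=pose();cur=np.degrees(np.arctan2(R[1,1],R[0,1]))
    t=-((yaw-cur+90)%180-90)
    a=np.radians(t);Rz=np.array([[np.cos(a),-np.sin(a),0],[np.sin(a),np.cos(a),0],[0,0,1]])
    d=(R@Rz).T@(np.array([x,y,z])-p)
    print("t=%.2f p"%s["time"],np.round(p,4),"yaw %.1f"%cur,"-> turn %.1f"%t,"shift",np.round(d,4),"w %.3f F %s"%(s["width"],np.round(s["wrist_force"],1)))
def pts_rect(p,mask,z,T=None):
    ys,xs=np.nonzero(mask);w=toz(p,np.c_[xs,ys],z,T)[:,:2]
    r=cv2.minAreaRect((w*1000).astype(np.float32));b=cv2.boxPoints(r)
    e=[b[1]-b[0],b[2]-b[1]];l=max(e,key=np.linalg.norm)
    return np.round(np.array(r[0])/1000,4),round(np.degrees(np.arctan2(l[1],l[0]))%180,1),np.round(sorted(r[1]),0)
E
python3 - <<'E'
from h import *
T=read_camera("top");S=read_camera("scene")
h=dict(stapler=.03,marker=.0085,glue_stick=.0055,stick_bundle=.006,stapler_insert=.016,marker_insert=.016,glue_stick_insert=.016,stick_bundle_insert=.016)
for n,z in h.items():
    a=max(masks_of(T,n),key=lambda m:m["score"]);bs=masks_of(S,n)
    ca=np.argwhere(a["mask"]).mean(0)[::-1]
    print(n,*pts_rect(T,a["mask"],z))
    for b in bs[:2]:
        cb=np.argwhere(b["mask"]).mean(0)[::-1]
        o1,d1=ray(T,ca);o2,d2=ray(S,cb);A=np.c_[d1[0],-d2[0]];k=np.linalg.lstsq(A,o2-o1,rcond=None)[0]
        q1=o1+k[0]*d1[0];q2=o2+k[1]*d2[0];print("   tri",np.round((q1+q2)/2,4),"gap",round(np.linalg.norm(q1-q2),4))
p=read_camera("wrist");print(np.round(p["mount"],3),np.round(p["intrinsics"],0))
plan(.46,.30,.30,0)
E
```

```text
stapler [ 0.6064 -0.3162] 84.4 [ 43. 159.]
   tri [ 0.6107 -0.3192  0.015 ] gap 0.0038
marker [0.6021 0.2976] 88.8 [ 17. 129.]
   tri [0.6035 0.2978 0.0039] gap 0.0051
glue_stick [ 0.3808 -0.3223] 62.1 [10. 86.]
   tri [ 0.3828 -0.3227  0.002 ] gap 0.0039
stick_bundle [0.4901 0.2987] 107.6 [ 51. 115.]
   tri [0.4926 0.2964 0.0009] gap 0.0065Traceback (most recent call last):
  File "<stdin>", line 5, in <module>
ValueError: max() iterable argument is empty
```

Run:
```python
from h import *
p=read_camera("wrist");print(np.round(p["mount"],3).tolist(),np.round(p["intrinsics"],0).tolist())
plan(.50,.30,.25,0)
```

```text
[[-0.001, 0.952, 0.305, 0.077], [1.0, 0.001, 0.002, 0.0], [0.001, 0.305, -0.952, -0.143], [0.0, 0.0, 0.0, 1.0]] [[332.0, 0.0, 273.0], [0.0, 332.0, 205.0], [0.0, 0.0, 1.0]]
t=1.70 p [0.2577 0.6238 0.2313] yaw 67.6 -> turn 67.6 shift [-0.3238  0.2423 -0.0187] w 1.000 F [ 0.5 -0.4  0.1]
```

>>> drive_tool --pt "0 0 7 0 0 0 1" --pt "0 0 7 0 0 0 1" --pt "0 0 7 0 0 0 1" --pt "0 0 7 0 0 0 1" --pt "0 0 7 0 0 0 1" --pt "0 0 7 0 0 0 1" --pt "0 0 7 0 0 0 1" --pt "0 0 7 0 0 0 1"

```text
time: 2.37
tool_pos: [0.2577, 0.6238, 0.2313]
tcp_rot: [-1.994, -2.428, 0.0]
wrist_force: [0.0, 0.5, 0.4]
width: 1.002
grip_force: 0.0
```

>>> drive_tool --pt "0 0 6 0 0 0 1" --pt "0 0 5.6 0 0 0 1" --pt "0 0 0 -0.032 0.024 0 1" --pt "0 0 0 -0.032 0.024 0 1" --pt "0 0 0 -0.032 0.024 0 1" --pt "0 0 0 -0.032 0.024 0 1" --pt "0 0 0 -0.032 0.024 0 1" --pt "0 0 0 -0.032 0.024 0 1"

```text
time: 3.03
tool_pos: [0.4024, 0.4302, 0.2315]
tcp_rot: [2.222, 2.221, 0.001]
wrist_force: [0.4, 0.4, 0.8]
width: 0.999
grip_force: 0.0
```

>>> drive_tool --pt "0 0 0 -0.032 0.024 0 1" --pt "0 0 0 -0.032 0.024 0 1" --pt "0 0 0 -0.025 0.024 0 1" --pt "0 0 0 0 0.024 0 1" --pt "0 0 0 0 0 0 1" --pt "0 0 0 0 0 0 1"

```text
time: 3.53
tool_pos: [0.4985, 0.342, 0.2313]
tcp_rot: [-2.225, -2.218, -0.0]
wrist_force: [-0.8, -0.1, -0.7]
width: 1.0
grip_force: 0.0
```

```bash
cat >> h.py <<'E'
def look(names,fn,h):
    s,R,p=pose();w=read_camera("wrist");T=wristT(w,s);save(w,fn)
    for n in names:
        for m in masks_of(w,n)[:2]: print(n,round(m["score"],2),m["bbox"],*pts_rect(w,m["mask"],h[n],T))
    return w,T
H=dict(stapler=.041,marker=.0085,glue_stick=.0055,stick_bundle=.008,stapler_insert=.016,marker_insert=.016,glue_stick_insert=.016,stick_bundle_insert=.016)
E
python3 - <<'E'
from h import *
plan(.602,.298,.10,-1.2)
look(["marker","stick_bundle","marker_insert","glue_stick_insert","stick_bundle_insert"],"w1",H)
E
```

```text
t=3.53 p [0.4985 0.342  0.2313] yaw -0.2 -> turn 1.0 shift [-0.0419  0.1044  0.1312] w 1.000 F [-0.8 -0.1 -0.7]
marker 0.65 [350.1, 154.3, 373.7, 262.8] [0.6005 0.2935] 89.1 [ 18. 130.]
stick_bundle 0.81 [228.9, 159.9, 300.4, 255.9] [0.4897 0.2983] 107.4 [ 51. 119.]
stick_bundle 0.4 [349.7, 155.2, 374.9, 262.1] [0.6008 0.294 ] 88.3 [ 19. 132.]
marker_insert 0.65 [222.0, 346.7, 278.8, 375.6] [0.4669 0.0882] 171.0 [44. 78.]
glue_stick_insert 0.48 [276.9, 351.8, 340.0, 377.9] [0.5424 0.0865] 16.9 [24. 86.]
stick_bundle_insert 0.93 [336.8, 355.8, 375.0, 389.9] [0.6096 0.0664] 174.2 [50. 52.]
stick_bundle_insert 0.89 [414.9, 0.6, 524.8, 147.5] [0.6954 0.4415] 85.6 [ 82. 144.]
```

View pics/w1.png

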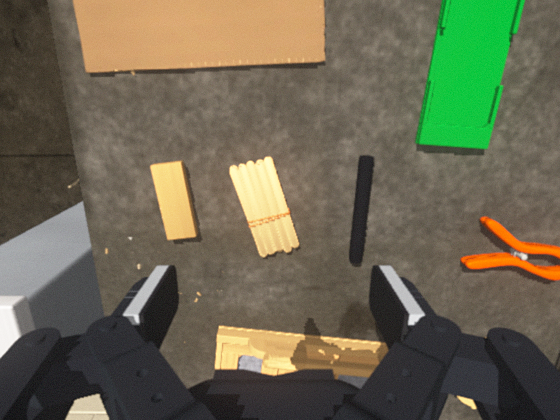

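The wrist view shows the banded bundle at (265,207), the marker at (361,209) and the pine offcut at (175,200). The green tray at (470,75) is not meant. Positions agree with the top camera to about 4 mm. I'll take the marker first.

>>> drive_tool --pt "0 0 1 0 0 0 0.5" --pt "0 0 0 -0.0092 0.0205 0.03 0.5" --pt "0 0 0 -0.0092 0.0205 0.03 0.5" --pt "0 0 0 -0.0092 0.0205 0.03 0.5" --pt "0 0 0 -0.0092 0.0205 0.03 0.5" --pt "0 0 0 -0.0092 0.0205 0.03 0.5" --pt "0 0 0 0 0 0.03 0.5" --pt "0 0 0 0 0 0.02 0.5" --force 30

```text
time: 4.5
tool_pos: [0.5985, 0.2936, 0.0279]
tcp_rot: [-2.243, -2.198, 0.005]
wrist_force: [-0.7, -0.4, -0.5]
width: 0.502
grip_force: 0.0
```

>>> drive_tool --pt "0 0 0 0 0 0.015 0.5" --pt "0 0 0 0 0 0.01 0.5" --pt "0 0 0 0 0 0 0.5" --pt "0 0 0 0 0 0 0.5"

```text
time: 4.83
tool_pos: [0.5991, 0.2953, 0.0067]
tcp_rot: [2.241, 2.202, 0.0]
wrist_force: [0.4, 1.1, 0.3]
width: 0.498
grip_force: 0.0
```

Run:
```python
from h import *
plan(.601,.296,.004,-1)
look(["marker"],"w2",H)
```

```text
t=4.83 p [0.5991 0.2953 0.0067] yaw -1.0 -> turn -0.0 shift [0.0007 0.0019 0.0027] w 0.498 F [0.4 1.1 0.3]
marker 0.85 [255.6, 133.0, 295.7, 377.3] [0.5998 0.2963] 88.5 [ 17. 128.]
```

View pics/w2.png

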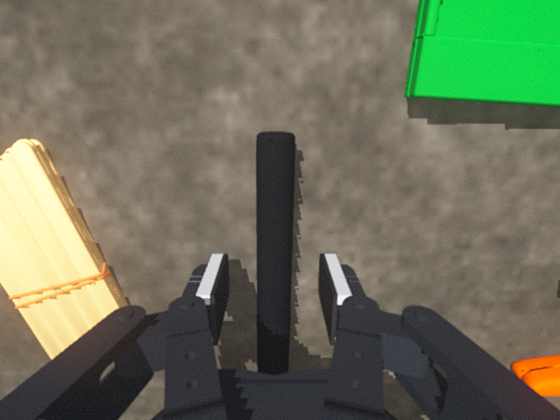

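The marker lies centred between the pads, at about (275,255). I'll grip it and lift.

>>> drive_tool --pt "0 0 0 0 0.001 0.003 0.1" --pt "0 0 0 0 0 0 0" --pt "0 0 0 0 0 0 0" --pt "0 0 0 0 0 0 0" --pt "0 0 0 0 0 0 0" --pt "0 0 0 0 0 0 0" --force 30

```text
time: 5.43
tool_pos: [0.6011, 0.2952, 0.0046]
tcp_rot: [2.241, 2.2, 0.003]
wrist_force: [-1.4, 0.3, 4.6]
width: 0.183
grip_force: 30.5
```

>>> drive_tool --pt "0 0 0 0 0 -0.02 0" --pt "0 0 0 0 0 -0.04 0" --pt "0 0 6.3 0 0 -0.04 0" --pt "0 0 0 0 0 -0.04 0" --pt "0 0 0 0 0 -0.04 0" --pt "0 0 0 0 0 0 0"

```text
time: 5.93
tool_pos: [0.6052, 0.297, 0.1942]
tcp_rot: [2.356, 2.071, 0.024]
wrist_force: [1.0, 1.1, 1.5]
width: 0.192
grip_force: 29.8
```

Run:
```python
from h import *
plan(.50,.12,.20,-7.3)
```

```text
t=5.93 p [0.6052 0.297  0.1942] yaw -7.4 -> turn -0.1 shift [-0.1889 -0.0818 -0.0085] w 0.192 F [1.  1.1 1.5]
```

>>> drive_tool --pt "0 0 0 -0.033 -0.007 0 0" --pt "0 0 0 -0.033 -0.007 0 0" --pt "0 0 0 -0.033 -0.007 0 0" --pt "0 0 0 -0.033 -0.007 0 0" --pt "0 0 0 -0.033 -0.007 0 0" --pt "0 0 0 -0.033 -0.007 0 0" --pt "0 0 0 0 0 0 0" --pt "0 0 0 0 0 0 0"

```text
time: 6.6
tool_pos: [0.5323, 0.1023, 0.1828]
tcp_rot: [-2.362, -2.071, 0.001]
wrist_force: [0.9, 0.7, -0.4]
width: 0.19
grip_force: 29.8
```

Run:
```python
from h import *
plan(.458,.0245,.10,-7.3)
look(["marker","marker_insert","glue_stick_insert","stick_bundle_insert","stapler_insert"],"w3",H)
```

```text
t=6.60 p [0.5323 0.1023 0.1828] yaw -7.5 -> turn -0.2 shift [-0.0867 -0.0638  0.0828] w 0.190 F [ 0.9  0.7 -0.4]
marker 0.65 [252.7, 129.1, 291.2, 374.7] [0.5201 0.0079] 82.3 [ 40. 286.]
marker_insert 0.9 [168.7, 182.5, 249.5, 311.0] [0.461  0.0414] 82.7 [ 79. 145.]
marker_insert 0.32 [253.7, 132.6, 292.0, 376.4] [0.521  0.0119] 82.3 [ 37. 279.]
glue_stick_insert 0.84 [249.9, 189.5, 328.9, 339.8] [0.5352 0.0096] 82.4 [ 77. 170.]
stick_bundle_insert 0.58 [324.1, 186.1, 405.6, 311.5] [0.6147 0.0173] 82.8 [ 80. 138.]
stapler_insert 0.96 [395.5, 180.7, 491.3, 335.9] [ 0.6892 -0.0057] 82.4 [ 81. 180.]
```

View pics/w3.png

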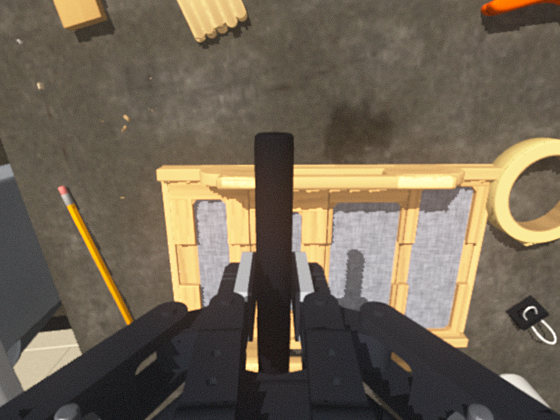

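The marker is held at (273,255), tilted to neither side, with the carrier below it. The carrier fit gives yaw 82.5° and pocket centres:

| Pocket | x (m) | y (m) |
|---|---|---|
| Marker | .458 | .025 |
| Glue stick | .536 | .015 |
| Bundle | .613 | .005 |
| Stapler | .690 | -.005 |

>>> drive_tool --pt "0 0 0 -0.0288 -0.0211 0 0" --pt "0 0 0 -0.0288 -0.0211 0 0" --pt "0 0 0 -0.0288 -0.0211 0 0" --pt "0 0 0 0 0 0.03 0" --pt "0 0 0 0 0 0.04 0" --pt "0 0 0 0 0 0.04 0" --pt "0 0 0 0 0 0.02 0" --pt "0 0 0 0 0 0 0"

```text
time: 7.57
tool_pos: [0.4544, 0.0267, 0.0482]
tcp_rot: [-2.353, -2.071, 0.012]
wrist_force: [-1.2, -0.0, -0.5]
width: 0.192
grip_force: 29.8
```

Run:
```python
from h import *
plan(.4583,.0245,.0145,-7.5)
```

```text
t=7.57 p [0.4544 0.0267 0.0482] yaw -7.3 -> turn 0.2 shift [-0.0016  0.0045  0.0337] w 0.192 F [-1.2 -0.  -0.5]
```

>>> drive_tool --pt "0 0 0 -0.0015 0.0045 0.012 0" --pt "0 0 0 0 0 0.012 0" --pt "0 0 0 0 0 0.006 0" --pt "0 0 0 0 0 0.003 0" --pt "0 0 0 0 0 0 0" --pt "0 0 0 0 0 0 0"

```text
time: 8.07
tool_pos: [0.4644, 0.0243, 0.0211]
tcp_rot: [2.358, 2.074, 0.001]
wrist_force: [0.6, 0.6, -0.3]
width: 0.188
grip_force: 29.8
```

>>> drive_tool --pt "0 0 0 0 0 0 0.35" --pt "0 0 0 0 0 0 0.45" --pt "0 0 0 0 0 0 0.45" --pt "0 0 0 0 0 -0.02 0.45" --pt "0 0 0 0 0 -0.04 0.45" --pt "0 0 0 0 0 -0.04 0.45" --pt "0 0 0 0 0 -0.04 0.45" --pt "0 0 0 0 0 0 0.45"

```text
time: 8.73
tool_pos: [0.4698, 0.0241, 0.1696]
tcp_rot: [2.351, 2.067, 0.019]
wrist_force: [2.4, 0.3, -0.1]
width: 0.449
grip_force: 0.0
```

Run:
```python
from h import *
look(["marker"],"w4",{**H,"marker":.0175})
plan(.49,.298,.15,17.5)
```

```text
marker 0.89 [256.8, 117.5, 274.9, 254.2] [0.4651 0.023 ] 82.3 [ 16. 131.]
t=8.83 p [0.4658 0.0241 0.1633] yaw -7.4 -> turn -24.9 shift [0.254  0.1054 0.0135] w 0.449 F [-0.2  1.1 -0.8]
```

View pics/w4.png

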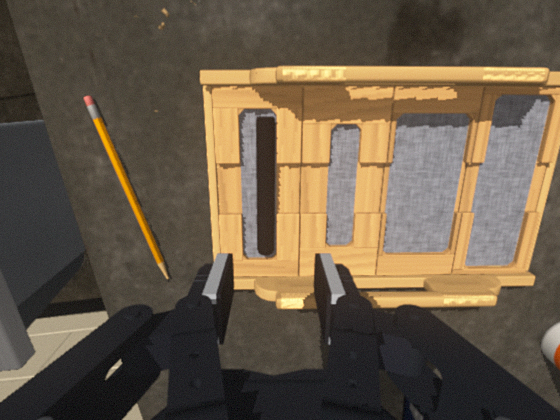

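The marker is in its pocket at (265,185), near the right wall but inside. The full carrier is visible here, so I'll re-measure the pockets.

Run:
```python
from h import *
w,T=look(["marker","marker_insert","glue_stick_insert","stick_bundle_insert","stapler_insert"],"w5",{**H,"marker":.0175})
for n,c in dict(bundle=[(394,115),(470,115),(463,254),(384,254)],marker=[(243,110),(276,110),(274,258),(243,258)],glue=[(331,126),(360,126),(355,245),(327,245)]).items():
    b=toz(w,c,.009,T)[:,:2];print(n,np.round(b.mean(0),4))
plan(.49,.298,.15,17.5)
```

```text
marker 0.73 [261.6, 116.1, 281.8, 257.8] [0.4649 0.0218] 81.9 [ 18. 132.]
marker_insert 0.94 [217.4, 83.7, 310.9, 276.1] [0.4589 0.024 ] 82.7 [ 77. 181.]
glue_stick_insert 0.85 [303.9, 80.4, 405.0, 278.0] [0.5354 0.0141] 82.8 [ 80. 181.]
stick_bundle_insert 0.6 [385.7, 81.1, 493.9, 279.7] [0.6114 0.0039] 82.7 [ 81. 182.]
stapler_insert 0.84 [462.0, 83.8, 560.0, 279.4] [ 0.6874 -0.0057] 84.7 [ 83. 183.]
bundle [0.6097 0.003 ]
marker [0.4538 0.0235]
glue [0.5312 0.0135]
t=9.13 p [0.4623 0.0241 0.1585] yaw -7.4 -> turn -24.9 shift [0.2529 0.1088 0.0084] w 0.451 F [0.3 0.8 0.8]
```

>>> drive_tool --pt "0 0 -6.2 0 0 0 0.8" --pt "0 0 -6.2 0 0 0 0.8" --pt "0 0 -6.2 0 0 0 0.8" --pt "0 0 -6.3 0 0 0 0.8" --pt "0 0 0 0.036 0.0155 0 0.8" --pt "0 0 0 0.036 0.0155 0 0.8" --pt "0 0 0 0.036 0.0155 0 0.8" --pt "0 0 0 0.036 0.0155 0 0.8"

```text
time: 9.8
tool_pos: [0.4787, 0.1812, 0.1591]
tcp_rot: [-1.857, -2.532, 0.002]
wrist_force: [1.0, -0.4, 0.5]
width: 0.804
grip_force: 0.0
```

>>> drive_tool --pt "0 0 0 0.036 0.0155 0 0.8" --pt "0 0 0 0.036 0.0155 0.01 0.8" --pt "0 0 0 0.036 0.0155 0.01 0.8" --pt "0 0 0 0 0 0.04 0.8" --pt "0 0 0 0 0 0.04 0.8" --pt "0 0 0 0 0 0.02 0.8" --pt "0 0 0 0 0 0 0.8" --pt "0 0 0 0 0 0 0.8"

```text
time: 10.47
tool_pos: [0.4891, 0.2961, 0.0378]
tcp_rot: [-1.855, -2.533, 0.008]
wrist_force: [-0.2, 0.4, -0.3]
width: 0.801
grip_force: 0.0
```

>>> drive_tool --pt "0 0 0 0 0 0 0.8" --pt "0 0 0 0 0 0 0.8"

```text
time: 10.63
tool_pos: [0.493, 0.2978, 0.0425]
tcp_rot: [1.856, 2.533, 0.006]
wrist_force: [0.3, 0.1, 1.0]
width: 0.8
grip_force: 0.0
```

Run:
```python
from h import *
look(["stick_bundle"],"w6",H)
plan(.4897,.2985,.0,17.5)
```

```text
stick_bundle 0.81 [218.6, 133.3, 313.7, 325.1] [0.4891 0.2976] 106.2 [ 52. 119.]
t=10.73 p [0.4929 0.2978 0.0427] yaw 17.5 -> turn 0.0 shift [ 0.0016 -0.0031  0.0427] w 0.796 F [-0.8 -0.1  0.5]
```

View pics/w6.png

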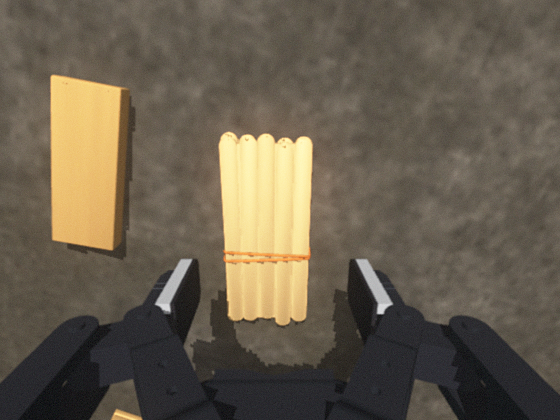

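The bundle is centred at (267,225) and slightly turned; the pine offcut at (90,160) is clear of the fingers. I'll descend gently and check the contact force.

>>> drive_tool --pt "0 0 1.2 0.001 -0.0035 0.02 0.75" --pt "0 0 0 0 0 0.012 0.72" --pt "0 0 0 0 0 0.006 0.72" --pt "0 0 0 0 0 0.003 0.72" --pt "0 0 0 0 0 0 0.72" --pt "0 0 0 0 0 0 0.72" --force 30

```text
time: 11.23
tool_pos: [0.4877, 0.297, -0.0005]
tcp_rot: [1.883, 2.515, 0.0]
wrist_force: [0.1, 0.0, 0.4]
width: 0.722
grip_force: 0.0
```

>>> drive_tool --pt "0 0 0 0 0 0.001 0.72" --pt "0 0 0 0 0 0 0.72" --pt "0 0 0 0 0 0 0.72"

```text
time: 11.48
tool_pos: [0.4878, 0.2972, -0.0012]
tcp_rot: [1.883, 2.515, 0.001]
wrist_force: [-0.9, -0.3, 0.2]
width: 0.72
grip_force: 0.0
```

>>> drive_tool --pt "0 0 0 0 0 0 0.5" --pt "0 0 0 0 0 0 0.4" --pt "0 0 0 0 0 0 0.4" --pt "0 0 0 0 0 0 0.4" --pt "0 0 0 0 0 -0.01 0.4" --pt "0 0 0 0 0 -0.02 0.4" --pt "0 0 0 0 0 -0.02 0.4" --pt "0 0 0 0 0 0 0.4" --force 40

```text
time: 12.15
tool_pos: [0.49, 0.2984, 0.0524]
tcp_rot: [1.881, 2.513, 0.009]
wrist_force: [1.7, 0.5, -0.2]
width: 0.561
grip_force: 41.3
```

Run:
```python
from h import *
plan(.6129,.0045,.15,-7.4)
look(["stick_bundle"],"w7",{**H,"stick_bundle":.055})
```

```text
t=12.15 p [0.49   0.2984 0.0524] yaw 16.4 -> turn 23.8 shift [-0.2753  0.1602 -0.0978] w 0.561 F [ 1.7  0.5 -0.2]
stick_bundle 0.57 [208.6, 145.2, 333.3, 376.7] [0.4903 0.2974] 106.7 [ 53. 121.]
```

View pics/w7.png

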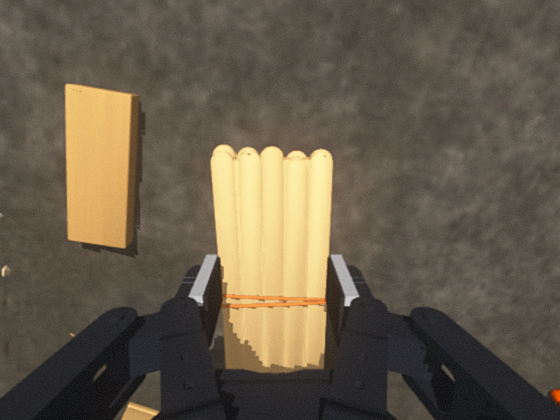

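The bundle is held squarely at (270,260), banded and level, and has lifted off. I'll move it to its pocket.

>>> drive_tool --pt "0 0 6 0 0 -0.03 0.4" --pt "0 0 6 0 0 -0.03 0.4" --pt "0 0 6 0 0 -0.03 0.4" --pt "0 0 5.8 0 0 -0.008 0.4" --pt "0 0 0 -0.0306 0.0178 0 0.4" --pt "0 0 0 -0.0306 0.0178 0 0.4" --pt "0 0 0 -0.0306 0.0178 0 0.4" --pt "0 0 0 -0.0306 0.0178 0 0.4"

```text
time: 12.92
tool_pos: [0.5412, 0.165, 0.1447]
tcp_rot: [-2.359, -2.073, 0.004]
wrist_force: [0.4, 0.8, -0.6]
width: 0.559
grip_force: 41.6
```

>>> drive_tool --pt "0 0 0 -0.0306 0.0178 0 0.4" --pt "0 0 0 -0.0306 0.0178 0 0.4" --pt "0 0 0 -0.0306 0.0178 0 0.4" --pt "0 0 0 -0.0306 0.0178 0 0.4" --pt "0 0 0 -0.0306 0.0178 0 0.4" --pt "0 0 0 0 0 0.03 0.4" --pt "0 0 0 0 0 0.03 0.4" --pt "0 0 0 0 0 0 0.4"

```text
time: 13.58
tool_pos: [0.6044, 0.0023, 0.0783]
tcp_rot: [-2.356, -2.064, 0.016]
wrist_force: [-2.4, -0.1, -1.9]
width: 0.562
grip_force: 41.6
```

>>> drive_tool --pt "0 0 0 0 0 0 0.4" --pt "0 0 0 0 0 0 0.4" --pt "0 0 0 0 0 0 0.4" --pt "0 0 0 0 0 0 0.4"

```text
time: 13.92
tool_pos: [0.612, 0.0036, 0.0884]
tcp_rot: [2.358, 2.072, 0.004]
wrist_force: [0.5, -0.3, -0.5]
width: 0.555
grip_force: 41.6
```

Run:
```python
from h import *
plan(.6125,.0045,.008,-7.4)
```

```text
t=13.92 p [0.612  0.0036 0.0884] yaw -7.4 -> turn 0.0 shift [0.0009 0.0001 0.0804] w 0.555 F [ 0.5 -0.3 -0.5]
```

>>> drive_tool --pt "0 0 0 0.001 0 0.03 0.4" --pt "0 0 0 0 0 0.025 0.4" --pt "0 0 0 0 0 0.014 0.4" --pt "0 0 0 0 0 0.008 0.4" --pt "0 0 0 0 0 0.002 0.4" --pt "0 0 0 0 0 0 0.4" --pt "0 0 0 0 0 0 0.4" --pt "0 0 0 0 0 0 0.4"

```text
time: 14.58
tool_pos: [0.6119, 0.0042, 0.0085]
tcp_rot: [2.36, 2.072, 0.003]
wrist_force: [0.6, -0.1, -0.9]
width: 0.558
grip_force: 43.7
```

Next comes the release. After that I lift and head for the glue stick at (.381,-.320), axis about 62°.

>>> drive_tool --pt "0 0 0 0 0 0 0.65" --pt "0 0 0 0 0 0 0.72" --pt "0 0 0 0 0 0 0.72" --pt "0 0 0 0 0 -0.02 0.72" --pt "0 0 0 0 0 -0.04 0.72" --pt "0 0 0 0 0 -0.04 0.72" --pt "0 0 0 0 0 -0.04 0.72" --pt "0 0 0 0 0 -0.01 0.72"

```text
time: 15.25
tool_pos: [0.6153, 0.004, 0.1656]
tcp_rot: [2.355, 2.067, 0.014]
wrist_force: [0.8, 0.6, 1.2]
width: 0.721
grip_force: 0.0
```

>>> drive_tool --pt "0 0 0 0 0 0 0.6" --pt "0 0 0 0 0 0 0.6" --pt "0 0 0 0 0 0 0.6"

```text
time: 15.5
tool_pos: [0.6092, 0.0042, 0.1553]
tcp_rot: [-2.359, -2.071, 0.004]
wrist_force: [-0.5, -0.1, -0.6]
width: 0.602
grip_force: 0.0
```

Run:
```python
from h import *
look(["stick_bundle","stick_bundle_insert","marker"],"w8",{**H,"stick_bundle":.018,"marker":.0175})
plan(.40,-.30,.12,-28)
```

```text
stick_bundle 0.75 [247.7, 124.7, 308.8, 254.7] [0.6128 0.0047] 83.3 [ 51. 119.]
stick_bundle_insert 0.9 [230.7, 78.5, 327.1, 281.9] [0.6133 0.0042] 82.8 [ 78. 181.]
stick_bundle_insert 0.15 [39.2, 83.8, 157.9, 284.0] [0.4606 0.0238] 82.7 [ 81. 181.]
marker 0.88 [88.8, 115.2, 127.0, 259.8] [0.4649 0.0222] 82.1 [ 19. 132.]
t=15.70 p [0.6092 0.0042 0.1548] yaw -7.5 -> turn 20.5 shift [-0.3667 -0.0418  0.0356] w 0.602 F [-0.2  0.  -1.1]
```

View pics/w8.png

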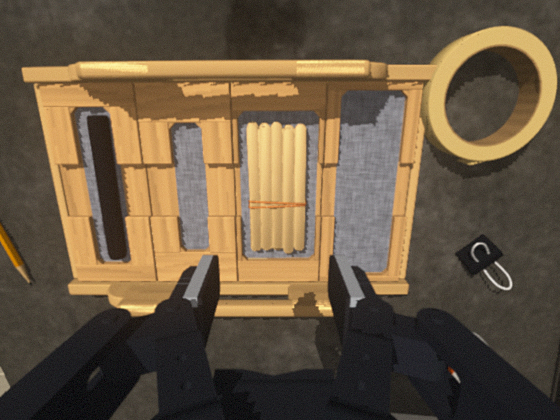

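The bundle is seated flat and centred at (277,188), and the marker lies along its pocket at (107,188). On to the glue stick.

>>> drive_tool --pt "0 0 6.8 0 0 0 0.45" --pt "0 0 6.8 0 0 0 0.45" --pt "0 0 6.9 0 0 0 0.45" --pt "0 0 0 -0.0407 -0.0046 0 0.45" --pt "0 0 0 -0.0407 -0.0046 0 0.45" --pt "0 0 0 -0.0407 -0.0046 0 0.45" --pt "0 0 0 -0.0407 -0.0046 0 0.45" --pt "0 0 0 -0.0407 -0.0046 0 0.45"

```text
time: 16.37
tool_pos: [0.4932, -0.1657, 0.1561]
tcp_rot: [-2.69, -1.62, 0.002]
wrist_force: [-0.1, -1.2, -0.0]
width: 0.446
grip_force: 0.0
```

>>> drive_tool --pt "0 0 0 -0.0407 -0.0046 0 0.45" --pt "0 0 0 -0.0407 -0.0046 0 0.45" --pt "0 0 0 -0.0407 -0.0046 0 0.45" --pt "0 0 0 -0.0407 -0.0046 0 0.45" --pt "0 0 0 0 0 0.035 0.45" --pt "0 0 0 0 0 0 0.45" --pt "0 0 0 0 0 0 0.45" --pt "0 0 0 0 0 0 0.45"

```text
time: 17.03
tool_pos: [0.4024, -0.2994, 0.122]
tcp_rot: [-2.69, -1.619, 0.0]
wrist_force: [0.6, 0.7, -0.0]
width: 0.447
grip_force: 0.0
```

Run:
```python
from h import *
look(["glue_stick","thin_glue_stick"],"w9",{**H,"thin_glue_stick":.0035})
plan(.381,-.321,.004,-28)
```

```text
glue_stick 0.87 [254.5, 172.5, 274.0, 292.4] [ 0.3804 -0.3235] 64.4 [ 12. 105.]
thin_glue_stick 0.61 [310.8, 46.6, 419.6, 226.1] [ 0.491  -0.2939] 96.7 [  8. 163.]
t=17.18 p [ 0.4039 -0.2998  0.1234] yaw -27.8 -> turn 0.2 shift [-0.0294 -0.0104  0.1194] w 0.451 F [ 0.5  0.5 -0.5]
```

View pics/w9.png

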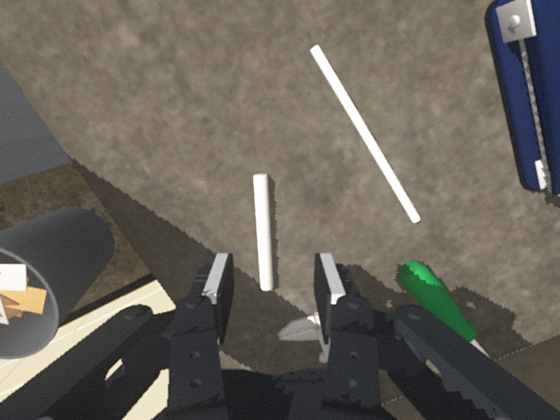

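The short thick glue stick is at (263,232), the thin one at (365,135) and a caliper tip at (300,328), all clear of the fingers.

>>> drive_tool --pt "0 0 -2.2 0 0 0 0.4" --pt "0 0 0 -0.0158 -0.0055 0.03 0.4" --pt "0 0 0 -0.0158 -0.0055 0.03 0.4" --pt "0 0 0 0 0 0.03 0.4" --pt "0 0 0 0 0 0.015 0.4" --pt "0 0 0 0 0 0.006 0.4" --pt "0 0 0 0 0 0 0.4" --pt "0 0 0 0 0 0 0.4" --force 30

```text
time: 17.85
tool_pos: [0.3801, -0.324, 0.0123]
tcp_rot: [2.658, 1.672, 0.001]
wrist_force: [0.0, -0.7, 0.2]
width: 0.401
grip_force: 0.0
```

>>> drive_tool --pt "0 0 0 0 0 0.003 0.4" --pt "0 0 0 0 0 0.002 0.4" --pt "0 0 0 0 0 0 0.4" --pt "0 0 0 0 0 0 0.4"

```text
time: 18.18
tool_pos: [0.3793, -0.324, 0.007]
tcp_rot: [2.659, 1.67, 0.001]
wrist_force: [0.1, 0.5, 0.7]
width: 0.402
grip_force: 0.0
```

Run:
```python
from h import *
look(["glue_stick"],"w10",H)
plan(.3804,-.3235,.003,-25.6)
```

```text
glue_stick 0.57 [260.4, 156.2, 288.4, 360.4] [ 0.3798 -0.3246] 64.9 [ 12. 108.]
t=18.28 p [ 0.3791 -0.324   0.0068] yaw -25.7 -> turn -0.1 shift [0.001  0.001  0.0038] w 0.396 F [0.9 0.  0.3]
```

>>> drive_tool --pt "0 0 0 0 0 0.004 0.3" --pt "0 0 0 0 0 0 0.2" --pt "0 0 0 0 0 0 0" --pt "0 0 0 0 0 0 0" --pt "0 0 0 0 0 0 0" --pt "0 0 0 0 0 0 0"

```text
time: 18.78
tool_pos: [0.3788, -0.3237, 0.0022]
tcp_rot: [-2.661, -1.671, 0.0]
wrist_force: [-0.2, 0.3, -0.8]
width: 0.118
grip_force: 30.9
```

>>> drive_tool --pt "0 0 0 0 0 -0.01 0" --pt "0 0 0 0 0 -0.03 0" --pt "0 0 -6 0 0 -0.03 0" --pt "0 0 -6 0 0 -0.03 0" --pt "0 0 -6 0 0 -0.03 0" --pt "0 0 0 0 0 -0.01 0" --pt "0 0 0 0 0 0 0" --pt "0 0 0 0 0 0 0"

```text
time: 19.45
tool_pos: [0.379, -0.3238, 0.1427]
tcp_rot: [2.367, 2.063, 0.0]
wrist_force: [-0.1, 1.2, -1.2]
width: 0.118
grip_force: 30.9
```

Run:
```python
from h import *
plan(.5355,.0147,.08,-7.4)
look(["glue_stick"],"w11",{**H,"glue_stick":.15})
```

```text
t=19.45 p [ 0.379  -0.3238  0.1427] yaw -7.8 -> turn -0.4 shift [0.3559 0.1115 0.0626] w 0.118 F [-0.1  1.2 -1.2]
glue_stick 0.65 [262.2, 158.9, 289.6, 365.9] [ 0.3796 -0.3223] 82.1 [ 11. 105.]
```

>>> drive_tool --pt "0 0 -0.4 0.0356 0.0111 0 0" --pt "0 0 0 0.0356 0.0111 0 0" --pt "0 0 0 0.0356 0.0111 0 0" --pt "0 0 0 0.0356 0.0111 0 0" --pt "0 0 0 0.0356 0.0111 0 0" --pt "0 0 0 0.0356 0.0111 0 0" --pt "0 0 0 0.0356 0.0111 0 0" --pt "0 0 0 0.0356 0.0111 0 0"

```text
time: 20.22
tool_pos: [0.5022, -0.0507, 0.1397]
tcp_rot: [-2.358, -2.071, 0.005]
wrist_force: [1.0, -0.1, 0.3]
width: 0.119
grip_force: 30.9
```

>>> drive_tool --pt "0 0 0 0.0356 0.0111 0 0" --pt "0 0 0 0.0356 0.0111 0 0" --pt "0 0 0 0 0 0.03 0" --pt "0 0 0 0 0 0.03 0" --pt "0 0 0 0 0 0 0" --pt "0 0 0 0 0 0 0" --pt "0 0 0 0 0 0 0" --pt "0 0 0 0 0 0 0"

```text
time: 20.88
tool_pos: [0.5356, 0.0145, 0.0835]
tcp_rot: [2.359, 2.072, 0.002]
wrist_force: [-0.3, 0.2, 0.8]
width: 0.119
grip_force: 30.9
```

Run:
```python
from h import *
plan(.5353,.0142,.0125,-7.4)
```

```text
t=20.88 p [0.5356 0.0145 0.0835] yaw -7.4 -> turn -0.0 shift [-0.0004 -0.0004  0.071 ] w 0.119 F [-0.3  0.2  0.8]
```

>>> drive_tool --pt "0 0 0 0 0 0.025 0" --pt "0 0 0 0 0 0.025 0" --pt "0 0 0 0 0 0.014 0" --pt "0 0 0 0 0 0.007 0" --pt "0 0 0 0 0 0 0" --pt "0 0 0 0 0 0 0" --pt "0 0 0 0 0 0 0" --pt "0 0 0 0 0 0 0"

```text
time: 21.55
tool_pos: [0.536, 0.0149, 0.0128]
tcp_rot: [2.358, 2.073, 0.003]
wrist_force: [-0.5, 0.2, 0.4]
width: 0.116
grip_force: 31.7
```

>>> drive_tool --pt "0 0 0 0 0 0 0.2" --pt "0 0 0 0 0 0 0.3" --pt "0 0 0 0 0 0 0.35" --pt "0 0 0 0 0 -0.01 0.35" --pt "0 0 0 0 0 -0.03 0.35" --pt "0 0 0 0 0 -0.04 0.35" --pt "0 0 0 0 0 -0.04 0.35" --pt "0 0 0 0 0 -0.04 0.35"

```text
time: 22.22
tool_pos: [0.534, 0.0151, 0.1733]
tcp_rot: [-2.359, -2.074, 0.001]
wrist_force: [1.2, -0.3, -0.8]
width: 0.349
grip_force: 0.0
```

>>> drive_tool --pt "0 0 0 0 0 0 0.6" --pt "0 0 0 0 0 0 0.6" --pt "0 0 0 0 0 0 0.6"

```text
time: 22.47
tool_pos: [0.5347, 0.0151, 0.172]
tcp_rot: [2.359, 2.074, 0.001]
wrist_force: [0.2, -0.4, -0.7]
width: 0.6
grip_force: 0.0
```

Run:
```python
from h import *
look(["glue_stick","glue_stick_insert","stapler_insert"],"w12",{**H,"glue_stick":.0145})
plan(.610,-.29,.13,-5.5)
```

```text
glue_stick 0.82 [269.4, 127.8, 284.5, 236.2] [0.5366 0.016 ] 82.3 [ 12. 104.]
glue_stick_insert 0.82 [228.9, 81.4, 321.8, 277.4] [0.5361 0.0142] 82.7 [ 79. 182.]
stapler_insert 0.56 [391.2, 83.6, 502.3, 274.0] [ 0.6891 -0.0061] 82.9 [ 81. 181.]
t=22.67 p [0.5332 0.0151 0.1693] yaw -7.3 -> turn -1.8 shift [-0.2963  0.1058  0.039 ] w 0.602 F [ 0.1 -0.5 -0.6]
```

View pics/w12.png

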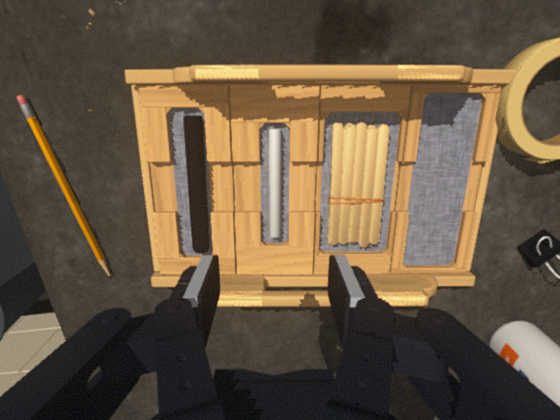

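The glue stick is seated and centred at (275,183). Before the stapler, I'll check how close the carton and glue bottle stand.

Run:
```python
from h import *
S=read_camera("scene");T=read_camera("top")
print("bottle base scene",toz(S,[(404,217)],0),"box base scene",toz(S,[(429,240),(465,250),(480,215)],0))
m=masks_of(T,"stapler")[0];print("stapler",*pts_rect(T,m["mask"],.035))
i=T["color"][110:200,340:460,::-1];i=cv2.resize(i,(480,360),interpolation=2)
j=cv2.resize(S["color"][150:280,370:540,::-1],(471,360),interpolation=2)
cv2.imwrite("pics/box.png",np.hstack([i,j[:,:320]]))
```

```text
bottle base scene [[ 0.7704281  -0.21331096  0.        ]] box base scene [[ 0.68327996 -0.3008889   0.        ]
 [ 0.67615872 -0.39605595  0.        ]
 [ 0.8755705  -0.41419449  0.        ]]
stapler [ 0.6065 -0.312 ] 85.1 [ 41. 152.]
```

View pics/box.png

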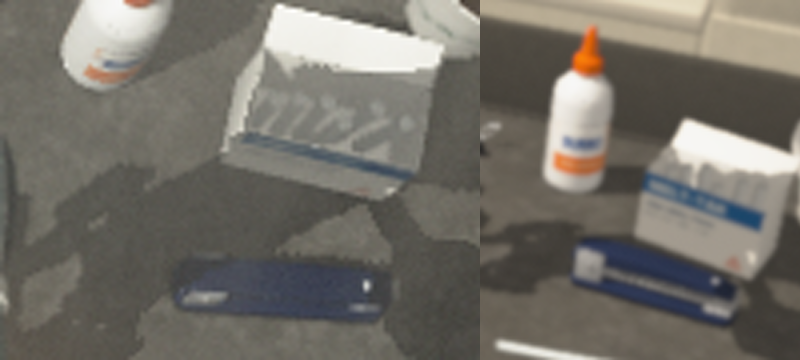

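The carton front is at about x=.68, some 30 mm clear of the gripper body at the stapler (.607,-.313). The bottle at (.77,-.21) is off the path.

>>> drive_tool --pt "0 0 -2.4 0 0 0 0.6" --pt "0 0 0 -0.037 0.0132 0 0.6" --pt "0 0 0 -0.037 0.0132 0 0.6" --pt "0 0 0 -0.037 0.0132 0 0.6" --pt "0 0 0 -0.037 0.0132 0 0.6" --pt "0 0 0 -0.037 0.0132 0 0.6" --pt "0 0 0 -0.037 0.0132 0 0.6" --pt "0 0 0 -0.037 0.0132 0 0.6"

```text
time: 23.48
tool_pos: [0.6043, -0.2528, 0.1705]
tcp_rot: [-2.315, -2.123, 0.001]
wrist_force: [0.7, 0.2, 0.1]
width: 0.595
grip_force: 0.0
```

>>> drive_tool --pt "0 0 0 -0.037 0.0132 0 0.6" --pt "0 0 0 0 0 0.03 0.6" --pt "0 0 0 0 0 0.03 0.6" --pt "0 0 0 0 0 0 0.6" --pt "0 0 0 0 0 0 0.6" --pt "0 0 0 0 0 0 0.6" --pt "0 0 0 0 0 0 0.6"

```text
time: 24.07
tool_pos: [0.6158, -0.2891, 0.1136]
tcp_rot: [2.312, 2.122, 0.002]
wrist_force: [0.3, -0.7, 0.3]
width: 0.598
grip_force: 0.0
```

Run:
```python
from h import *
look(["stapler"],"w13",{**H,"stapler":.035})
plan(.607,-.314,.014,-5)
```

```text
stapler 0.58 [244.0, 144.7, 297.5, 337.5] [ 0.6122 -0.3161] 86.1 [ 34. 153.]
t=24.17 p [ 0.6158 -0.2891  0.1139] yaw -4.9 -> turn 0.1 shift [-0.0254 -0.007   0.0999] w 0.598 F [ 0.8  0.4 -0.3]
```

View pics/w13.png

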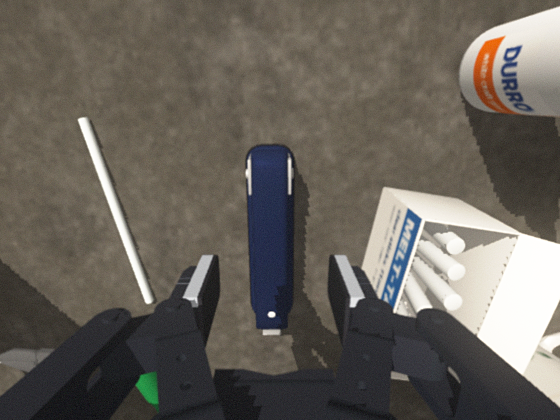

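The stapler is at (270,237) between the pads. The carton wall starts at about (365,280), roughly 75 mm from the stapler's axis, so there is room. I'll descend.

>>> drive_tool --pt "0 0 -0.7 -0.0138 -0.0013 0.02 0.5" --pt "0 0 0 -0.0139 -0.0014 0.02 0.5" --pt "0 0 0 0 0 0.025 0.5" --pt "0 0 0 0 0 0.02 0.5" --pt "0 0 0 0 0 0.01 0.5" --pt "0 0 0 0 0 0 0.5" --pt "0 0 0 0 0 0 0.5" --pt "0 0 0 0 0 0 0.5"

```text
time: 24.83
tool_pos: [0.611, -0.3169, 0.0184]
tcp_rot: [2.299, 2.136, 0.002]
wrist_force: [0.1, -0.4, -0.2]
width: 0.501
grip_force: 0.0
```

Run:
```python
from h import *
look(["stapler"],"w14",{**H,"stapler":.035})
plan(.611,-.3165,.014,-4.3)
```

```text
stapler 0.86 [231.0, 102.9, 319.7, 376.4] [ 0.6121 -0.3038] 85.0 [ 32. 123.]
t=24.93 p [ 0.6111 -0.317   0.0186] yaw -4.2 -> turn 0.1 shift [ 0.0005 -0.0001  0.0046] w 0.504 F [ 0.1 -1.4 -0.7]
```

>>> drive_tool --pt "0 0 0 0 0.0005 0.004 0.4" --pt "0 0 0 0 0 0 0.2" --pt "0 0 0 0 0 0 0.1" --pt "0 0 0 0 0 0 0.1" --pt "0 0 0 0 0 0 0.1" --pt "0 0 0 0 0 0 0.1" --force 50

```text
time: 25.43
tool_pos: [0.6108, -0.3167, 0.0133]
tcp_rot: [2.301, 2.136, 0.001]
wrist_force: [1.1, 0.1, 5.9]
width: 0.29
grip_force: 50.1
```

>>> drive_tool --pt "0 0 0 0 0 -0.01 0.1" --pt "0 0 0 0 0 -0.03 0.1" --pt "0 0 3.2 0 0 -0.03 0.1" --pt "0 0 0 0 0 -0.03 0.1" --pt "0 0 0 0 0 -0.03 0.1" --pt "0 0 0 0 0 -0.02 0.1" --pt "0 0 0 0 0 0 0.1" --pt "0 0 0 0 0 0 0.1"

```text
time: 26.1
tool_pos: [0.61, -0.3166, 0.1629]
tcp_rot: [2.36, 2.072, 0.0]
wrist_force: [0.4, 0.7, -3.0]
width: 0.294
grip_force: 49.7
```

Run:
```python
from h import *
plan(.6895,-.0055,.09,-7.3)
```

```text
t=26.10 p [ 0.61   -0.3166  0.1629] yaw -7.5 -> turn -0.2 shift [0.3187 0.0393 0.0728] w 0.294 F [ 0.4  0.7 -3. ]
```

>>> drive_tool --pt "0 0 0 0.0354 0.0044 0 0.1" --pt "0 0 0 0.0354 0.0044 0 0.1" --pt "0 0 0 0.0354 0.0044 0 0.1" --pt "0 0 0 0.0354 0.0044 0 0.1" --pt "0 0 0 0.0354 0.0044 0 0.1" --pt "0 0 0 0.0354 0.0044 0 0.1" --pt "0 0 0 0.0354 0.0044 0 0.1" --pt "0 0 0 0.0354 0.0044 0 0.1"

```text
time: 26.77
tool_pos: [0.679, -0.0383, 0.1578]
tcp_rot: [-2.357, -2.069, 0.008]
wrist_force: [0.8, -0.6, -2.5]
width: 0.288
grip_force: 49.7
```

>>> drive_tool --pt "0 0 0 0.0354 0.0044 0 0.1" --pt "0 0 0 0 0 0.03 0.1" --pt "0 0 0 0 0 0.03 0.1" --pt "0 0 0 0 0 0.01 0.1" --pt "0 0 0 0 0 0 0.1" --pt "0 0 0 0 0 0 0.1" --pt "0 0 0 0 0 0 0.1" --pt "0 0 0 0 0 0 0.1"

```text
time: 27.43
tool_pos: [0.692, -0.0064, 0.0944]
tcp_rot: [2.36, 2.07, 0.004]
wrist_force: [0.4, 0.2, -1.2]
width: 0.289
grip_force: 49.8
```

Run:
```python
from h import *
plan(.6897,-.0050,.0235,-7.4)
```

```text
t=27.43 p [ 0.692  -0.0064  0.0944] yaw -7.5 -> turn -0.1 shift [ 0.001  -0.0027  0.0709] w 0.289 F [ 0.4  0.2 -1.2]
```

>>> drive_tool --pt "0 0 0 0 -0.0015 0.025 0.1" --pt "0 0 0 0 0 0.025 0.1" --pt "0 0 0 0 0 0.012 0.1" --pt "0 0 0 0 0 0.006 0.1" --pt "0 0 0 0 0 0.001 0.1" --pt "0 0 0 0 0 0 0.1" --pt "0 0 0 0 0 0 0.1" --pt "0 0 0 0 0 0 0.1"

```text
time: 28.1
tool_pos: [0.6904, -0.0055, 0.0251]
tcp_rot: [2.36, 2.071, 0.003]
wrist_force: [0.5, 0.0, -2.8]
width: 0.291
grip_force: 49.8
```

Run:
```python
from h import *
plan(.6897,-.0050,.0230,-7.4)
```

```text
t=28.10 p [ 0.6904 -0.0055  0.0251] yaw -7.5 -> turn -0.1 shift [ 0.0004 -0.0008  0.0021] w 0.291 F [ 0.5  0.  -2.8]
```

>>> drive_tool --pt "0 0 0 0 0 0.002 0.1" --pt "0 0 0 0 0 0 0.1" --pt "0 0 0 0 0 0 0.4" --pt "0 0 0 0 0 0 0.48" --pt "0 0 0 0 0 0 0.48" --pt "0 0 0 0 0 -0.01 0.48" --pt "0 0 0 0 0 -0.03 0.48" --pt "0 0 0 0 0 -0.04 0.48"

```text
time: 28.77
tool_pos: [0.6854, -0.0052, 0.0981]
tcp_rot: [-2.356, -2.069, 0.01]
wrist_force: [0.6, -0.6, -0.3]
width: 0.478
grip_force: 0.0
```

>>> drive_tool --pt "0 0 0 0 -0.03 -0.03 0.48" --pt "0 0 0 0 -0.03 -0.03 0.48" --pt "0 0 0 0 -0.03 0 0.48" --pt "0 0 0 0 0 0 0.48" --pt "0 0 0 0 0 0 0.48" --pt "0 0 0 0 0 0 0.48" --pt "0 0 0 0 0 0 0.48"

```text
time: 29.35
tool_pos: [0.6016, 0.006, 0.1602]
tcp_rot: [2.361, 2.072, 0.0]
wrist_force: [-0.3, 0.3, -0.1]
width: 0.477
grip_force: 0.0
```

Run:
```python
from h import *
look(["stapler","stick_bundle","glue_stick","marker","stapler_insert","stick_bundle_insert","glue_stick_insert","marker_insert"],"w15",{**H,"stapler":.045,"stick_bundle":.018,"glue_stick":.0145,"marker":.0175})
plan(.6,0,.2,-7.4)
T=read_camera("top")
for n,z in dict(pine_offcut=.01,thin_glue_stick=.01).items():
    for m in masks_of(T,n)[:3]: print(n,round(m["score"],2),*pts_rect(T,m["mask"],z))
```

```text
stapler 0.73 [348.4, 101.9, 409.5, 284.7] [ 0.6833 -0.0061] 82.0 [ 43. 149.]
stick_bundle 0.7 [252.3, 122.0, 313.5, 256.9] [0.6123 0.0039] 83.2 [ 50. 120.]
stick_bundle 0.52 [347.5, 102.9, 411.0, 282.6] [ 0.6912 -0.0152] 82.1 [ 46. 163.]
glue_stick 0.84 [189.3, 128.0, 212.0, 244.2] [0.5362 0.0158] 83.0 [ 12. 104.]
marker 0.65 [100.4, 117.8, 135.0, 258.1] [0.4651 0.0225] 82.2 [ 19. 131.]
stapler_insert 0.81 [325.6, 81.8, 428.9, 280.9] [ 0.6898 -0.0062] 82.7 [ 79. 181.]
stick_bundle_insert 0.95 [241.5, 81.2, 333.1, 279.7] [0.6135 0.004 ] 82.5 [ 78. 181.]
glue_stick_insert 0.94 [145.6, 82.4, 246.4, 284.7] [0.5366 0.0143] 82.5 [ 79. 181.]
marker_insert 0.6 [51.7, 83.2, 163.9, 278.2] [0.4606 0.0238] 82.3 [ 81. 180.]
t=29.80 p [0.601  0.0061 0.1599] yaw -7.4 -> turn -0.0 shift [-0.0062 -0.0002 -0.0401] w 0.481 F [0.7 0.1 0. ]
pine_offcut 0.72 [0.3855 0.3094] 93.7 [37. 91.]
thin_glue_stick 0.62 [ 0.4899 -0.2806] 97.7 [  7. 143.]
```

View pics/w15.png

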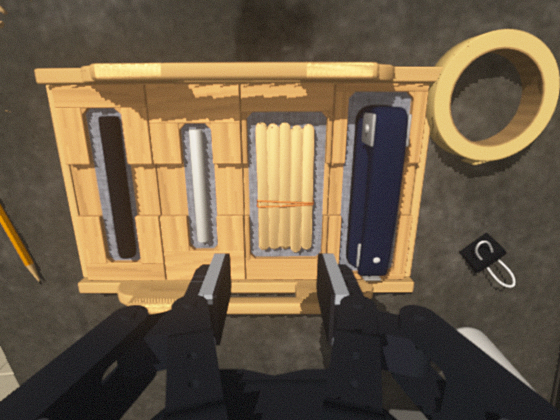

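All four things are seated: marker at (117,187), glue stick (199,187), bundle (284,190) and stapler (380,190). The pine offcut and thin glue stick have not moved, and the arm is clear.

```bash
python3 -c "
from h import *
print(workorder.finish_job())"
```

```text
the job is handed in; nothing more can be done
None
```

I handed the job in at about 30 s: the stapler, marker, glue stick and stick bundle are each in their own pocket in the last camera views, the two look-alikes are still where they lay, and no verdict came back.

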